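# Punch-mark the open screw hole of a card terminal's foot plate

## Robot

A 6-joint arm with a two-finger parallel gripper is mounted at the origin on the work surface. World frame = base frame: x ahead of the robot, y to its left, z up, the work surface at z = 0. Lengths are in m, angles in rad, forces in N, time in s.
With the tool pointing down it reaches from about 0.375 to 0.75 m from the base axis. Payload 9 kg.
Tool frame: the origin (TCP) lies at the very end of the fingers, on their centre line; the grasp point (between the pads) lies 19 mm behind it (env.grip_point_offset is the distance from the TCP to the grasp point, in m); z points along the fingers, y is the direction in which the jaws open and shut (so a half turn about z gives the same grasp; the last joint's range is limited). The gripper opens to 85 mm and grips with 20 to 120 N. Pads are 22 mm wide; open, the fingers measure 114 mm over their backs; the gripper's body (76 mm by 85 mm) begins 54 mm behind the grasp point. The pads swing forward as they close: fully open they stand 13 mm farther back than shut.
Start: joints at [-0.218, 0.104, 0.097, 1.564, 0, 1.353], TCP at [0.6, 0, 0.231] pointing down, gripper open.
Joint ranges: [-2.99, 2.99], [-0.84, 1.86], [-1.1, 1.16], [-1.84, 2.11], [-1.51, 1.56], [-3.14, 3.14]. Speed limits (rad/s): [2.22, 2.22, 2.57, 3.14, 3.14, 3.14].

## Interface

Orientations are given as a rotation vector (axis times angle).
In Python, from workcell import env gives the robot as it stands. Calls block until the motion is done:
- env.move_pose(position, orientation): joint-space move of the TCP to a pose.
- env.line_to(position, speed=0.15, attitude=None): straight line of the TCP; attitude=None keeps the orientation; speed is the mean speed in m/s.
- env.goto_joints(angles): joint-space move.
- env.gripper_to(opening): opening from 0.0 (shut) to 1.0 (fully open); the grip force is fixed at half the most; returns when the fingers have stopped.
- env.wait(seconds).
- env.solve_ik(position, orientation): joint angles nearest the present ones, or None.
- env.snapshot(name): name is "scene" or "side" or "wrist"; returns the picture (400x640x3 uint8, red, green, blue); there is no depth.
- env.calibration(name): a dict with "fx", "fy", "cx", "cy" (pixels), "rvec" (rotation vector, rad) and "tvec" (3), from world to camera coordinates, as OpenCV has them. Camera axes: x right, y down, z forward; pixel columns grow to the right and rows downward; lengths in m; the calibration is good to about 2 mm. A picture is of the moment at which its call begins: read the wrist's pose just before it. calibration takes no time and is no camera call; for the wrist camera it gives the pose at the moment of the call.
A pose or a line that the arm cannot do raises env.Unreachable and nothing moves.
- env.finish_job(): hands the job in, once; it reports no verdict.
Readings, each from a call of its own:
- env.read_time(): time.
- env.read_qpos(): joint angles.
- env.read_joint_vel(): joint speeds.
- env.read_joint_torque(): joint torques, N m.
- env.read_tcp_pos(): TCP position.
- env.read_ee_rot(): TCP orientation.
- env.read_wrist_force(): force on the tool from outside, world axes, zero at the start.
- env.read_ft_torque(): the same for the moment, N m.
- env.read_gripper_width(): opening from 0.0 (shut) to 1.0 (fully open).
Only numpy, scipy, OpenCV 4.12 (cv2) and the standard library are available. Lean on these libraries where they do the work, as an engineer would, in place of code of your own. Each camera call takes 0.05 s, during which the arm holds its last target.

## Task

The foot plate of the card-terminal stand is held on the counter by three screws; mark the wood for the fourth. Take the automatic centre punch from the tool block, stand it upright with its point through the open hole on the wood, press it straight down just until it snaps and no further, then put it back fully down in the hole of the block that it came from. Make the punch snap nowhere else, never lean hard on it, and leave everything else where it is.

Things in the scene. Friction and masses are not known exactly. Their poses are not given: they have to be found in the camera images.
- punch_mid (a point): automatic centre punch: slim, round, plain steel, 138 to 146 mm long (cap setting), 0.15 kg, upright, point down, in the tool block. This point: on its axis, 69 mm above its point; z runs up the punch. Diameters by height above the point: pin 3.6 mm to 28, nose cone 8 to 16 mm from 28 to 38, grooved barrel 16 mm to 118, then a dark ribbed cap 17 mm, 20 mm tall
- punch_point (a point): the very point of the punch's pin: a blunt cone with a 1.6 mm tip that bites 1 to 2 mm into the wood when pressed. Standing in the block the point is 7 mm above the counter, and the upper 50 mm of the barrel and the cap are clear above the block
- punch_pin (a joint): how far the pin is pushed in (m), 0 fully out; it cannot tell whether the spring has tripped. The push is 2 N at first, 5 N at 0.6 mm, then 0.6 N more per mm, until at 7 to 16 mm (9 to 15 N, unknown cap setting) the spring trips and the push drops to 3 N. 3 mm beyond is a hard stop. Lifted off, the pin comes out and the punch is cocked again
- open_hole (a point): the one open screw hole of the foot plate: centre of its mouth, on the plate's top face, 5 mm above the counter; plain round through hole 6 mm in diameter, the wood of the counter under it
- foot_plate: square aluminium foot plate, 110 x 110 x 5 mm, fixed on the counter, with a round boss (42 mm in diameter, top 21 mm above the counter) in the middle and four corner holes 38 mm from both centre lines; three have round screw heads (11 mm, 2 mm high), the one towards its own +x +y is open; origin at the centre of its underside
- tool_block: light wooden tool block, 52 x 165 x 75 mm, fixed on the counter, three upright holes of 18 mm in diameter and 68 mm depth along its own y axis at -50, 0 and +50 mm; the punch and a bradawl stand in the -50 and the 0 hole, either way round, the third is empty; origin at the centre of its underside
- counter: the wooden counter, top at z = 0, origin at the middle of its top
- bradawl: bystander: bradawl with a brass ferrule and a bulging wooden handle (27 mm thick), 123 mm long, upright in the block's other hole; origin at its point
- screwdriver: bystander: screwdriver lying on the counter, 150 mm long
- cup: bystander: white cup, 82 mm wide, 66 mm high
- card_terminal: bystander: black card terminal with keys, 75 x 165 x 30 mm
- tape_measure: bystander: grey tape measure, 68 x 36 x 66 mm
- receipt_roll: bystander: upright paper roll, 64 mm in diameter, 57 mm high
- coasters: bystander: pile of round cork coasters, 96 mm in diameter, 22 mm high
- screw_dish: bystander: grey dish with wood screws, 84 mm in diameter, 14 mm high
Not all that is in view belongs to the job. What is meant by the foot_plate is not pink or purple, and is the larger of those in its own colour.

How it is judged:
By the outcome, as a careful person would: the job done as asked, in the order asked, and still so for the second after the job is handed in, with the robot touching nothing.
It also fails if it takes over 72 s, if anything falls off the work surface, if the arm or the gripper's body presses on something with over 40 N, if the wrist force passes 120 N, or if a joint passes its speed limit or range.

## Working session

There is one attempt and no reset: what is moved stays moved. The work goes in short steps, each a Python script; the robot and the scene stay as the last script left them, time stands still between calls to the robot, and variables do not carry over. Pictures are saved under pics/ and viewed, and the job is handed in when it is done.

```bash
ls; mkdir -p pics; python3 - <<'E'
from workcell import env
import cv2
for n in ["scene","side","wrist"]:
    im=env.snapshot(n); cv2.imwrite(f"pics/{n}0.png",im[:,:,::-1])
    print(n,env.calibration(n))
print(env.read_time(),env.read_ee_rot(),env.grip_point_offset,env.read_wrist_force())
E
```

```text
pics
scene {'fx': 424.9411530896541, 'fy': 424.9411530896541, 'cx': 316.7984847432834, 'cy': 196.75977996923902, 'rvec': array([ 2.09284524,  0.98777772, -0.45801268]), 'tvec': array([-0.35129172, -0.21539164,  1.53666624])}
side {'fx': 396.373020911648, 'fy': 396.373020911648, 'cx': 313.9856588489674, 'cy': 194.5573028461053, 'rvec': array([ 2.36499933, -0.14795492,  0.04278677]), 'tvec': array([-0.5532703 ,  0.09539118,  1.04956734])}
wrist {'fx': 284.8832848805465, 'fy': 284.8832848805465, 'cx': 319.5817177815427, 'cy': 201.1724025607204, 'rvec': array([-2.87785928e+00, -3.49744400e-03,  1.22950781e-03]), 'tvec': array([-0.60068688, -0.03641905,  0.37782691])}
0.15 [-2.22084379e+00 -2.22085271e+00  8.46533483e-04] 0.0187 [ 0.1717053   0.40604996 -0.74164958]
```

View pics/scene0.png

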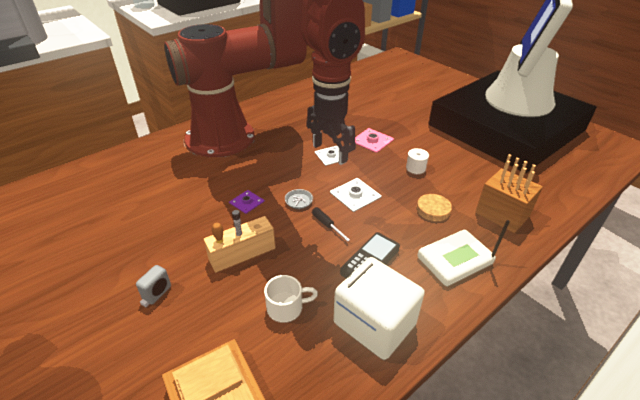

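View pics/side0.png

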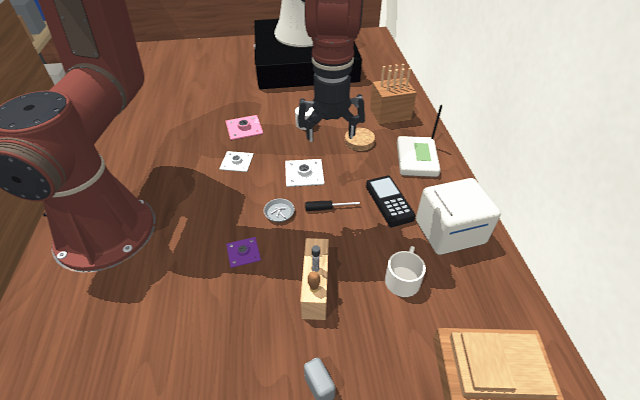

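View pics/wrist0.png

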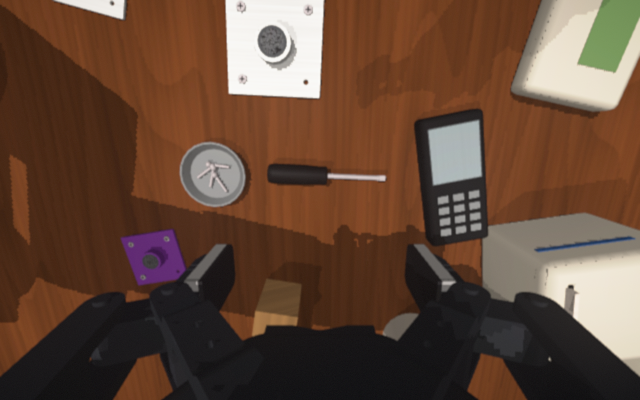

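Foot-plate candidates:
- Large white plate: scene (356,194), side (304,172)
- Small white plate: scene (331,155), side (236,161)
- Pink plate: scene (373,139)
- Purple plate: scene (247,201)

I choose the large white one. Its open hole is the dark dot at wrist (306,82).

For the punch, the candidates are the tool with the dark cap on steel at scene (237,218), side (316,252), and the one with the brown bulging handle at (217,232), which is the bradawl. I choose the dark-capped one.

```bash
cat > h.py <<'E'
import numpy as np, cv2
from scipy.spatial.transform import Rotation as R
def cam(c):
    Rm=cv2.Rodrigues(np.array(c['rvec']))[0]; t=np.array(c['tvec']); return Rm,t,-Rm.T@t
def ray(c,u,v):
    Rm,t,C=cam(c); d=Rm.T@np.array([(u-c['cx'])/c['fx'],(v-c['cy'])/c['fy'],1]); return C,d/np.linalg.norm(d)
def onz(c,u,v,z):
    C,d=ray(c,u,v); return C+d*(z-C[2])/d[2]
def tri(l):
    A=0;b=0
    for C,d in l:
        P=np.eye(3)-np.outer(d,d); A=A+P; b=b+P@C
    return np.linalg.solve(A,b)
def proj(c,p):
    Rm,t,C=cam(c); q=Rm@np.array(p)+t; return np.array([c['fx']*q[0]/q[2]+c['cx'],c['fy']*q[1]/q[2]+c['cy']])
def down(yaw): # tool y axis direction at angle yaw, z down
    y=np.array([np.cos(yaw),np.sin(yaw),0]); z=np.array([0,0,-1.]); x=np.cross(y,z)
    return R.from_matrix(np.c_[x,y,z]).as_rotvec()
def save(n,im,box=None,k=1):
    im=im[:,:,::-1]
    if box: im=im[box[1]:box[3],box[0]:box[2]]
    cv2.imwrite('pics/'+n+'.png',cv2.resize(im,None,fx=k,fy=k,interpolation=cv2.INTER_CUBIC))
E
python3 - <<'E'
import cv2,numpy as np
a=cv2.imread('pics/scene0.png')[200:275,195:285]; b=cv2.imread('pics/side0.png')[230:325,285:345]; c=cv2.imread('pics/wrist0.png')[0:110,215:335]
o=np.zeros((590,790,3),np.uint8)
a=cv2.resize(a,None,fx=4,fy=4); b=cv2.resize(b,None,fx=4,fy=4);c=cv2.resize(c,None,fx=2,fy=2)
o[:a.shape[0],:a.shape[1]]=a; o[:b.shape[0],400:400+b.shape[1]]=b; o[320:320+c.shape[0],:c.shape[1]]=c
cv2.imwrite('pics/crop0.png',o)
E
```

```text
(no output)
```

View pics/crop0.png

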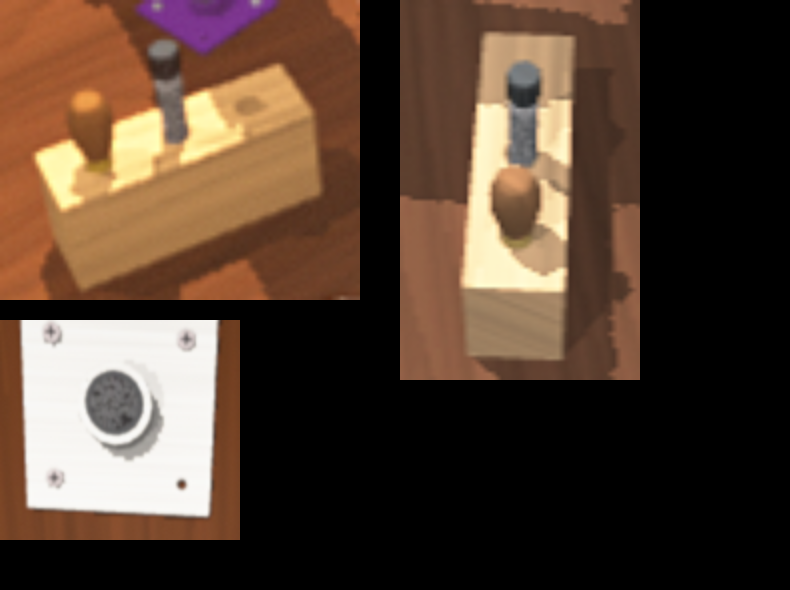

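The crop confirms it. The dark cap on grey barrel is in the middle hole, with the bradawl beside it and the third hole empty. The plate's open hole is at crop (182,484), which is wrist (306,82). Now I'll compute positions.

```bash
python3 - <<'E'
from workcell import env
from h import *
s=env.calibration('scene');d=env.calibration('side');w=env.calibration('wrist')
print('cap',tri([ray(s,236,211.5),ray(d,315.7,247.5)]))
print('capscene@.149',onz(s,236,211.5,.149),onz(d,315.7,247.5,.149))
print('hole',onz(w,306,82,.005), 'cam',cam(w)[2])
for u,v in [(405,238),(404,302),(416,255)]: pass
# block top corners in side crop: (482,103->) 
for (x,y) in [(483,35),(575,37),(573,290),(463,287)]:
    print(onz(d,(x-400)/4+285,y/4+230,.075))
E
```

```text
cap [ 0.53445329 -0.23494237  0.14629593]
capscene@.149 [ 0.53723398 -0.23623809  0.149     ] [ 0.53423426 -0.23695916  0.149     ]
hole [0.58408142 0.11377699 0.005     ] cam [0.60097352 0.06470202 0.37356221]
[ 0.52028776 -0.15414194  0.075     ]
[ 0.57342475 -0.16255237  0.075     ]
[ 0.54872297 -0.32371033  0.075     ]
[ 0.49296516 -0.31488752  0.075     ]
```

```bash
python3 - <<'E'
from workcell import env
from h import *
w=env.calibration('wrist')
print(proj(w,env.read_tcp_pos()-[0,0,.086]),proj(w,env.read_tcp_pos()+[0,0,.02]))
yaw=np.radians(-9); xt=np.array([-np.sin(yaw),np.cos(yaw),0])
# tool x (camera side) direction
print(R.from_rotvec(down(yaw)).as_matrix()[:,0],xt)
p=np.array([.535,-.236,0])-xt*.055+[0,0,.25]
env.move_pose(p,down(yaw))
w=env.calibration('wrist'); im=env.snapshot('wrist'); save('w1',im)
print(env.read_time(),env.read_tcp_pos(),proj(w,[.535,-.236,.149]),proj(w,[.535,-.236,.075]))
np.save('w1.npy',im); import pickle; pickle.dump(w,open('w1.pkl','wb'))
E
```

```text
[318.26876627 204.46005027] [317.01900493 265.05996748]
[1.56434465e-01 9.87688341e-01 2.08878423e-16] [0.15643447 0.98768834 0.        ]
1.35 [ 0.52698653 -0.28904219  0.24996913] [317.84626884 137.73588509] [318.24865169 134.6374862 ]
```

View pics/w1.png

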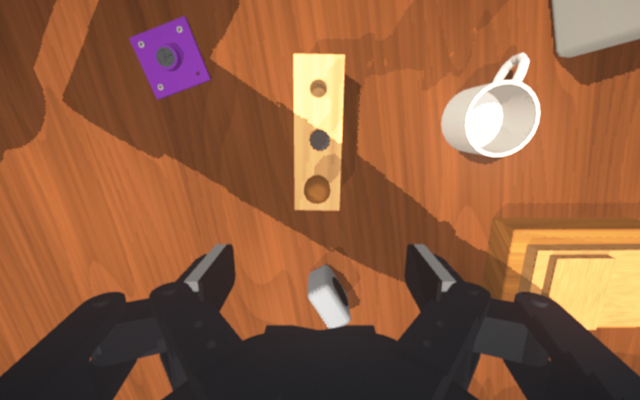

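The wrist view shows the cap at about (319,140), the bradawl at (317,189) and the empty hole at (318,88). The block is square with the jaws. I'll refine the cap centre and then grasp.

```bash
python3 - <<'E'
from h import *
import pickle
im=np.load('w1.npy'); w=pickle.load(open('w1.pkl','rb'))
save('w1c',im,(280,40,360,220),3)
g=im[:,:,0].astype(int); m=((im[:,:,0]<110)&(im[:,:,2].astype(int)>im[:,:,0]*0.8)).astype(np.uint8); m[:,:300]=0;m[:,340:]=0;m[:120]=0;m[160:]=0
n,l,st,ce=cv2.connectedComponentsWithStats(m); print(st,ce)
i=1+np.argmax(st[1:,4]); print(onz(w,*ce[i],.147))
# hole empty + block top corners
P=[onz(w,u,v,.075) for u,v in [(293,54),(345,54),(340.5,210),(294,210)]]; print(np.array(P),np.mean(P,0))
print(onz(w,318,88,.075),onz(w,317,189,.11))
E
```

```text
[[     0      0    640    400 255767]
 [   311    131     18     18    233]] [[319.50007624 199.55424664]
 [319.41630901 139.9527897 ]]
[ 0.5360023  -0.23809697  0.147     ]
[[ 0.52198941 -0.15334898  0.075     ]
 [ 0.57410562 -0.16142269  0.075     ]
 [ 0.54742156 -0.32451298  0.075     ]
 [ 0.49387367 -0.31621832  0.075     ]] [ 0.53434756 -0.23887574  0.075     ]
[ 0.54206103 -0.18910117  0.075     ] [ 0.52577904 -0.28785281  0.11      ]
```

View pics/w1c.png

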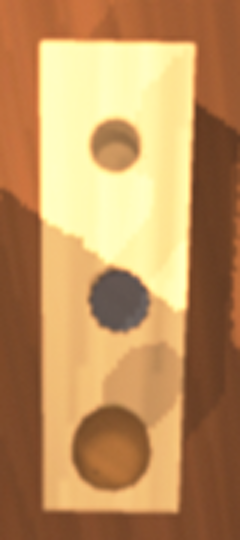

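```bash
python3 - <<'E'
from workcell import env
from h import *
yaw=np.radians(-9)
env.gripper_to(.55)
env.move_pose([.535,-.2383,.20],down(yaw))
print(env.read_wrist_force())
env.line_to([.535,-.2383,.092],.12)
print(env.read_time(),env.read_tcp_pos(),env.read_wrist_force(),env.read_ft_torque())
for o in [.4,.3,.25]:
    env.gripper_to(o); print(o,env.read_gripper_width(),env.read_wrist_force(),env.read_ft_torque())
save('w2',env.snapshot('wrist')); save('s2',env.snapshot('side'),(230,190,400,330),4); save('c2',env.snapshot('scene'),(150,150,330,290),4)
print(env.read_time())
E
```

```text
[ 0.90253493 -0.92784506  0.180558  ]
3.2583 [ 0.53548783 -0.23873678  0.09300935] [-0.48848648 -0.41919595  0.34149206] [-0.00558885  0.01960568 -0.00477239]
0.4 0.39969972427170114 [0.3108795  1.07221248 0.05826619] [ 0.01744966 -0.06693651  0.0031415 ]
0.3 0.2975024423933455 [-0.06897464 -0.30217081  0.5774491 ] [-0.03893373 -0.00573904 -0.00852344]
0.25 0.24783084510020947 [-0.0738004  -0.41963857 -0.21362294] [ 0.00596852 -0.0602249   0.03991167]
4.1667
```

View pics/w2.png

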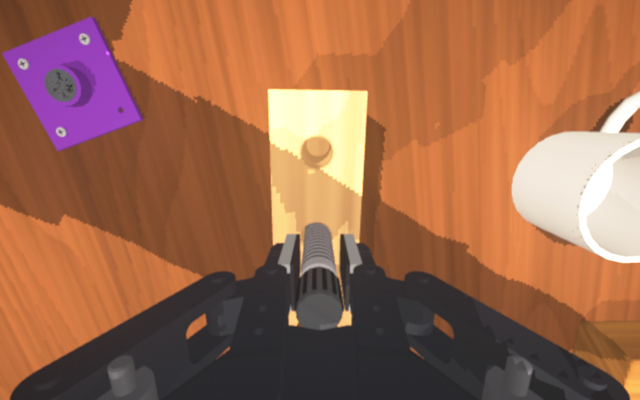

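View pics/c2.png

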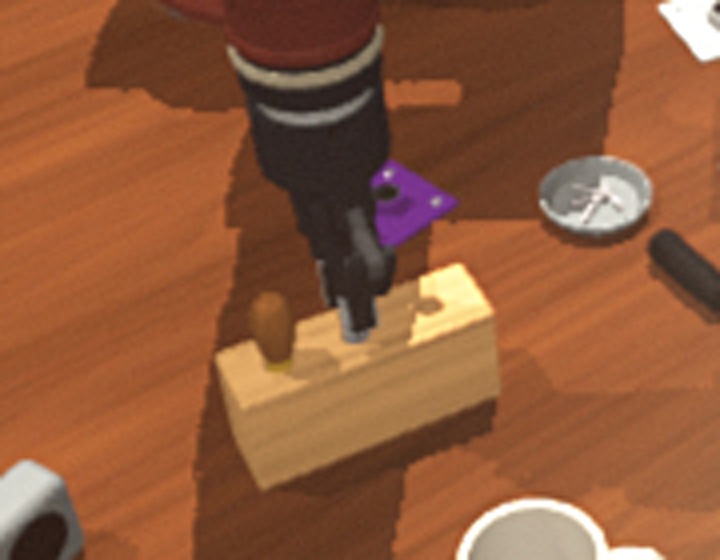

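View pics/s2.png

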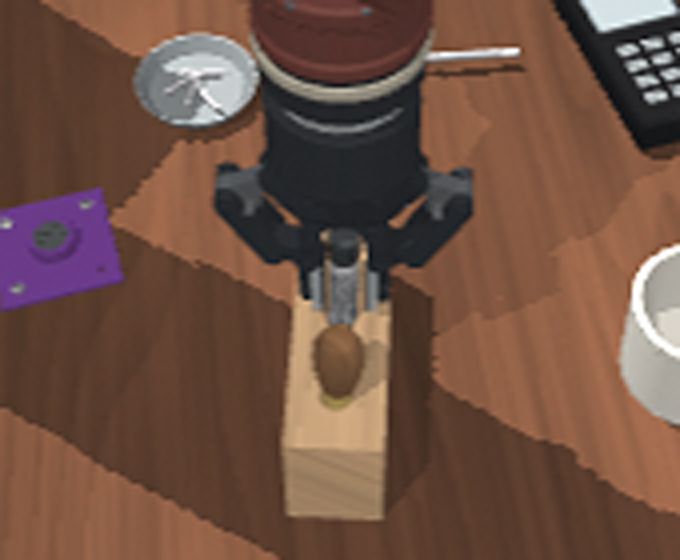

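The punch stands between the pads, well centred: pads at about x=290 and 350, punch at 319. I'll close the gripper.

```bash
python3 - <<'E'
from workcell import env
from h import *
for o in [.22,.2,0]:
    env.gripper_to(o); print(o,env.read_gripper_width(),env.read_wrist_force(),env.read_ft_torque())
env.wait(.2)
print(env.read_wrist_force(),env.read_tcp_pos(),env.read_qpos())
np.save('grasp.npy',env.read_tcp_pos()); np.save('graspq.npy',env.read_qpos())
save('w3',env.snapshot('wrist'),(240,180,400,340),4)
p=env.read_tcp_pos()
env.line_to([.535,-.2383,.112],.05); print(env.read_wrist_force(),env.read_ft_torque())
env.line_to([.535,-.2383,.24],.12); env.wait(.2); print(env.read_wrist_force(),env.read_time(),env.read_tcp_pos(),env.read_gripper_width())
w=env.calibration('wrist');t=env.read_tcp_pos(); im=env.snapshot('wrist');save('w4',im);save('w4c',im,(260,180,380,340),4)
print('tip pred',proj(w,t-[0,0,.085]))
E
```

```text
0.22 0.22597618632401814 [0.36246666 0.33628012 0.57626289] [-0.04411544  0.01964731 -0.03855236]
0.2 0.20089924938216572 [-2.02382651 -0.93796405  0.58626339] [0.00889439 0.39180399 0.01008599]
0 0.1722148644345542 [-5.99972535  1.27963817  3.06177624] [ 0.05292292  1.24409157 -0.02049168]
[-5.17754445  0.6082423   2.20293845] [ 0.5342663  -0.23820064  0.09183961] [-6.42376848e-01  8.19488013e-02 -1.79671731e-01  1.31059013e+00
 -7.97960033e-04  1.08572521e+00]
[-6.1852544   0.88723874  3.42853396] [0.21966919 1.79983809 0.02669236]
[ 0.5544468  -0.57455616 -0.79873177] 7.0333 [ 0.53476504 -0.23813683  0.23932664] 0.17392474614928452
tip pred [318.02443906 205.03559433]
```

View pics/w3.png

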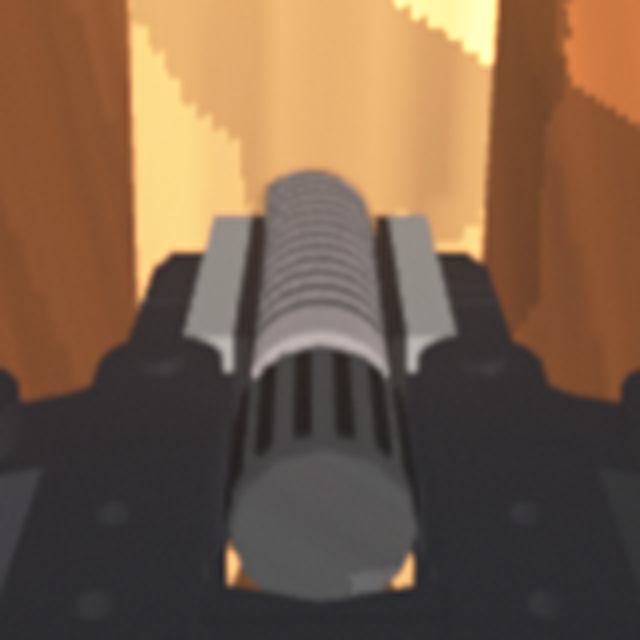

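View pics/w4.png

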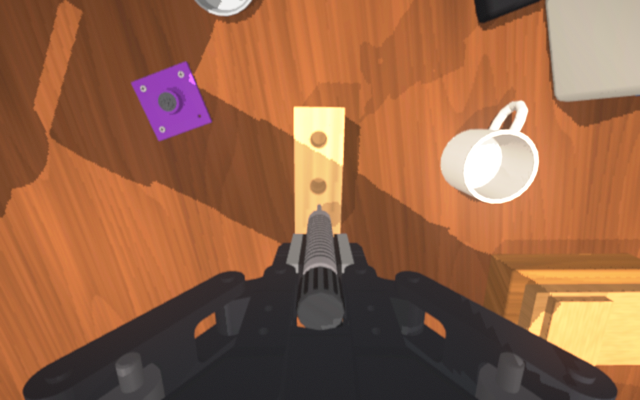

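View pics/w4c.png

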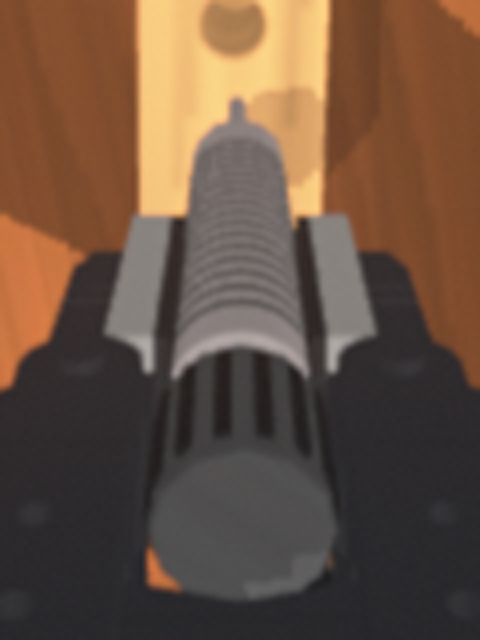

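The punch is lifted straight, with its point at wrist (319.2,204.5), against (318,205) predicted. I'll carry it over the hole and measure the point and the hole together.

```bash
python3 - <<'E'
from workcell import env
from h import *
o=down(np.radians(-9))
env.move_pose([.584,.114,.20],o)
env.line_to([.584,.114,.115],.12); env.wait(.3)
w=env.calibration('wrist');t=env.read_tcp_pos(); im=env.snapshot('wrist');save('w5',im);save('w5c',im,(280,160,360,240),7)
tip=t-[0,0,.0848]
print(t,R.from_rotvec(env.read_ee_rot()).as_matrix()[:,2],env.read_time(),'tip pred',proj(w,tip),'hole pred',proj(w,[.584,.114,.005]),env.read_wrist_force())
import pickle; pickle.dump((w,t),open('w5.pkl','wb'))
np.save('w5.npy',im)
save('c5',env.snapshot('scene'),(290,110,420,240),5); save('s5',env.snapshot('side'),(250,110,380,240),5)
E
```

```text
[0.58432077 0.11399765 0.11556175] [ 6.48399853e-04  1.59240092e-05 -9.99999790e-01] 9.6333 tip pred [317.83017661 205.06349843] hole pred [317.62809111 197.42565928] [ 0.18397241  0.07925381 -1.23512397]
```

View pics/w5.png

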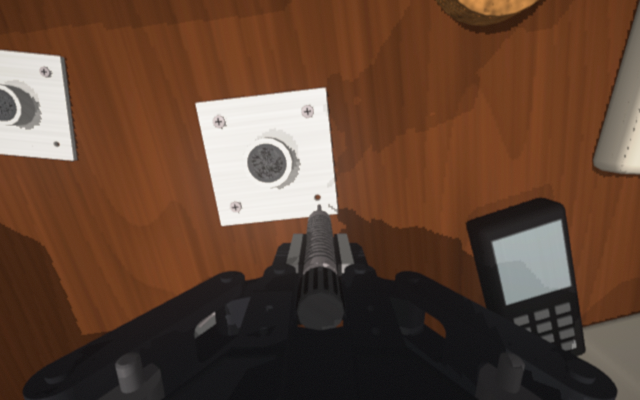

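View pics/w5c.png

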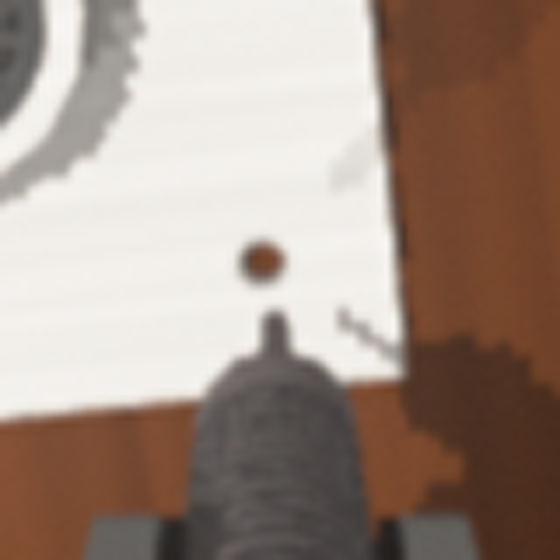

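View pics/c5.png

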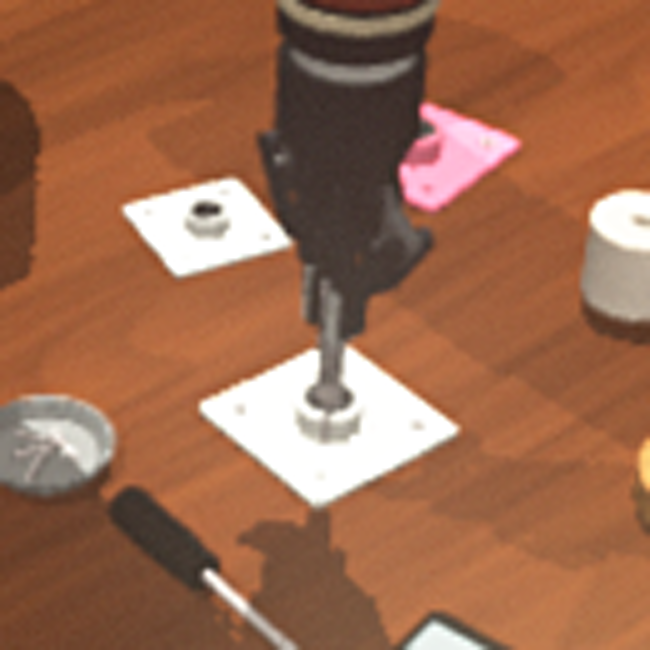

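View pics/s5.png

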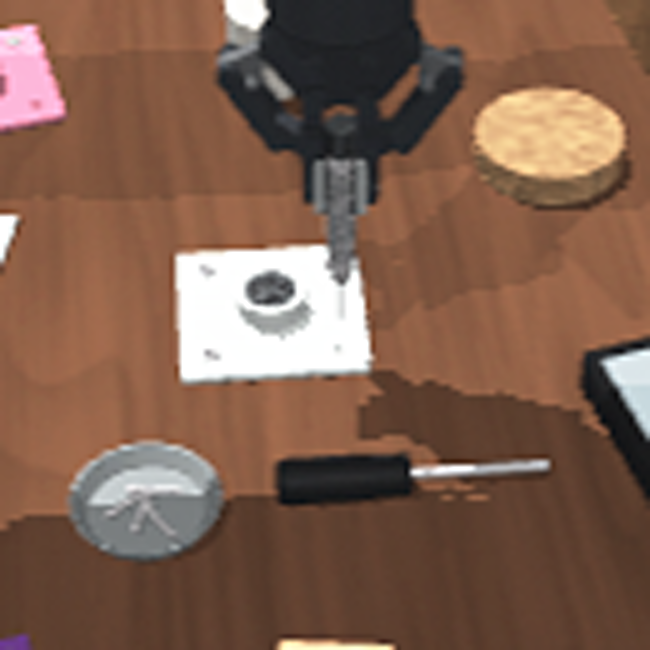

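```bash
python3 - <<'E'
from h import *
import pickle
im=np.load('w5.npy'); w,t=pickle.load(open('w5.pkl','rb'))
b=im[190:203,308:327].astype(float).mean(2); wt=np.clip((225-b)/150,0,1); wt[wt<.1]=0
v,u=np.mgrid[190:203,308:327]; hu,hv=(wt*u).sum()/wt.sum(),(wt*v).sum()/wt.sum(); print('hole px',hu,hv,wt.sum())
np.set_printoptions(linewidth=150,precision=4)
print(im[200:214,313:326,1])
H=onz(w,hu,hv,.005)
for v in (204.1,204.8): 
    T=onz(w,318.9,v,t[2]-.0848); print(H,T,T-t,'move',(H-T)[:2])
E
```

```text
hole px 316.93671868264505 197.04940081041465 25.775555555555556
[[236 226 195 168 166 176 203 228 238 240 239 239 240]
 [240 238 229 223 223 228 233 239 241 241 240 240 240]
 [241 241 240 239 238 238 239 240 241 240 240 240 240]
 [240 240 240 240 237 229 226 231 238 238 238 238 238]
 [238 238 239 237 220 181 168 193 231 238 238 237 238]
 [238 238 238 233 179 123 106 142 218 237 238 238 237]
 [238 238 239 232 161 103  87 114 194 233 238 238 238]
 [238 238 240 232 160 102  87 105 177 231 238 238 238]
 [238 239 240 232 158 102  88 103 172 231 240 239 239]
 [237 237 236 218 146  97  87  99 160 225 238 239 239]
 [226 218 207 170 120  94  90  93 128 179 209 222 230]
 [180 144 133 117 103  97  95  94  97 114 128 146 181]
 [130 107 103 101 100  99  97  94  91  89  85  91 115]
 [110 104 104 102 100  98  96  94  91  89  87  83  85]]
[0.5834 0.1145 0.005 ] [0.5853 0.1147 0.0308] [ 0.001   0.0007 -0.0848] move [-0.0019 -0.0002]
[0.5834 0.1145 0.005 ] [0.5852 0.1141 0.0308] [ 9.1342e-04  8.7608e-05 -8.4800e-02] move [-0.0018  0.0004]
```

```bash
python3 - <<'E'
from workcell import env
from h import *
import pickle
env.line_to([.5822,.1142,.095],.08); env.wait(.3)
w=env.calibration('wrist');t=env.read_tcp_pos(); im=env.snapshot('wrist');save('w6c',im,(290,170,350,230),9)
print(t,env.read_time(),env.read_wrist_force(),'hole',proj(w,[.5834,.1145,.005]))
np.set_printoptions(linewidth=150,precision=4); print(im[190:212,310:327,1])
pickle.dump((w,t,im),open('w6.pkl','wb'))
E
```

```text
[0.58246341 0.11423182 0.09539923] 10.4833 [-0.26246296  0.21941795 -1.74438446] hole [318.93816632 202.73089875]
[[240 240 240 240 239 239 238 239 238 238 238 237 238 237 236 233 229]
 [238 238 237 238 237 237 236 236 236 235 236 236 236 236 233 224 220]
 [236 235 236 235 235 235 235 235 235 235 235 235 235 235 233 222 217]
 [235 235 235 235 235 235 235 236 235 235 236 236 236 236 234 222 218]
 [235 235 235 236 236 236 236 236 236 236 236 237 237 237 234 223 218]
 [236 236 237 237 237 237 237 237 238 238 238 238 237 233 229 222 219]
 [237 237 238 238 238 238 238 238 238 238 239 239 236 226 221 220 220]
 [238 238 238 238 238 238 238 238 238 238 237 238 234 222 219 224 225]
 [238 238 238 237 237 237 237 235 234 232 228 229 228 220 221 232 236]
 [237 237 237 236 237 237 233 225 207 196 188 197 211 220 225 237 240]
 [237 238 238 238 239 237 221 177 138 119 116 140 182 222 232 239 241]
 [240 240 240 241 240 229 179 118  86  77  77  92 146 218 237 240 240]
 [240 240 241 241 239 213 140  81  71  74  73  75 122 206 237 240 239]
 [240 240 240 241 238 208 137  85  77  76  76  77 122 199 235 239 238]
 [239 239 239 240 237 214 154 104  89  84  80  84 127 193 234 239 238]
 [238 237 237 238 237 226 183 127  99  91  84  94 124 174 230 237 237]
 [237 237 238 237 238 236 218 147 103  91  89 107 134 167 212 223 226]
 [238 238 238 239 240 241 233 160 103  91  90 118 152 164 174 178 195]
 [240 240 240 241 242 243 235 162 103  88  91 135 181 174 162 161 176]
 [241 241 241 240 241 240 223 149 100  89  92 141 197 178 161 161 164]
 [240 240 237 227 218 207 173 120  95  90  93 123 163 151 149 165 161]
 [239 236 223 175 143 130 117 103  97  96  94  99 108 107 122 151 150]]
```

View pics/w6c.png

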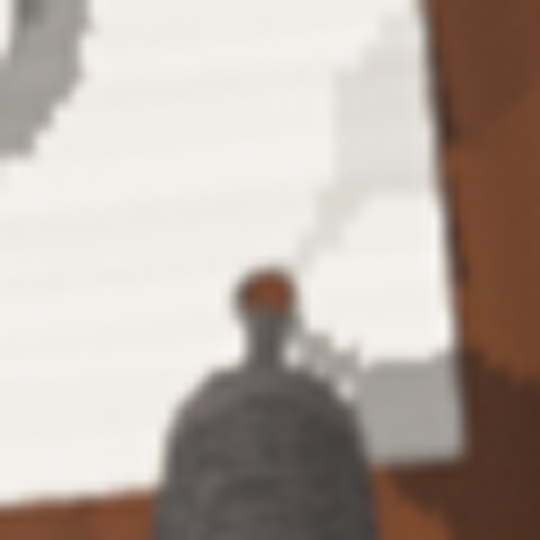

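Point and hole are now collinear: hole centre (319.1,202.6), pin column 319.0. Row alignment agrees with the earlier measurement to about 0.5 mm. I'll descend carefully and watch the force.

```bash
python3 - <<'E'
from workcell import env
from h import *
def rep(z):
    f=np.mean([env.read_wrist_force() for _ in range(3)],0); print(round(z,4),env.read_tcp_pos().round(4),f.round(2),round(env.read_time(),2)); return f
x,y=.5822,.1142
f0=rep(0)
z=.0925
while z>.0850:
    env.line_to([x,y,z],.03); env.wait(.1); f=rep(z)
    if f[2]-f0[2]>2.5 : print('contact');break
    z-=.001 if z>.0905 else .0007
save('w7c',env.snapshot('wrist'),(290,170,350,230),9); save('s7',env.snapshot('side'),(280,130,350,200),8)
E
```

```text
0 [0.5824 0.1142 0.0953] [-0.26  0.22 -1.74] 10.48
0.0925 [0.5822 0.1142 0.0924] [-0.67  0.44 -2.44] 10.83
0.0915 [0.5822 0.1142 0.0915] [ 0.07 -0.3  -1.21] 11.18
0.0905 [0.5822 0.1142 0.0905] [ 0.83  0.57 -2.17] 11.53
0.0898 [0.5822 0.1142 0.0898] [-0.11  0.52 -1.51] 11.88
0.0891 [0.5822 0.1142 0.0891] [-0.12 -0.57 -0.93] 12.23
0.0884 [0.5822 0.1142 0.0884] [-0.53 -0.16 -1.55] 12.58
0.0877 [0.5822 0.1142 0.0877] [-0.07  0.51 -1.12] 12.93
0.087 [0.5822 0.1142 0.087 ] [-0.66  0.8  -0.72] 13.28
0.0863 [0.5822 0.1142 0.0863] [ 0.29 -0.27 -0.96] 13.63
0.0856 [0.5822 0.1142 0.0856] [-1.05  0.43 -1.28] 13.98
```

View pics/w7c.png

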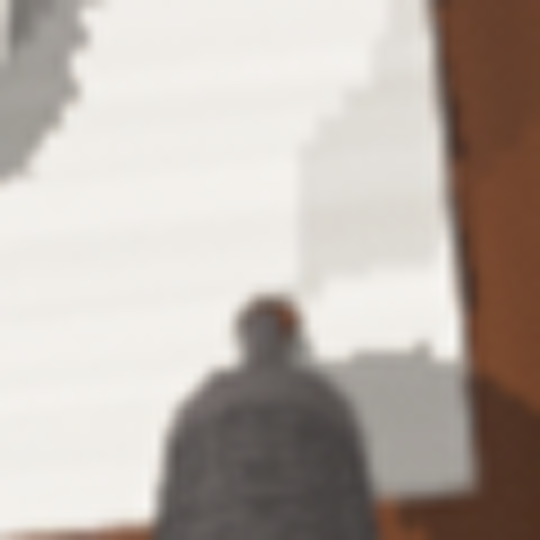

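View pics/s7.png

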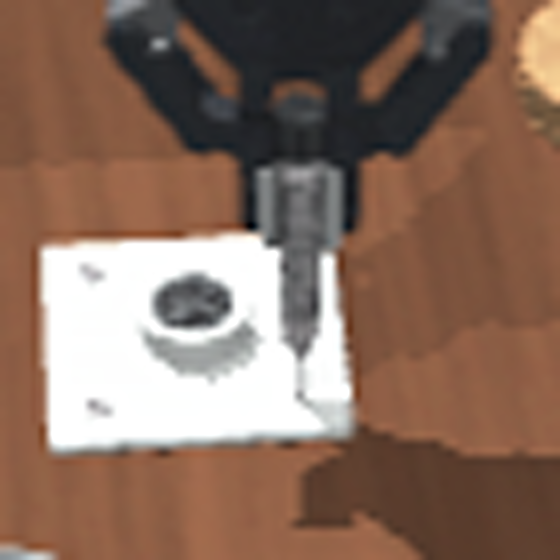

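The point is inside the hole, with no contact 4 mm below the plate's top face, and sits about 0.4 mm to the left. I'll nudge it +0.3 mm in x, then press in small steps until the force drops.

```bash
python3 - <<'E'
from workcell import env
from h import *
x,y=.5825,.1142
env.line_to([x,y,.0856],.03)
z=.0856; pk=0; base=-1.3; res='limit'
while z>.0645:
    z-=.0005
    env.line_to([x,y,z],.03)
    F=env.read_wrist_force(); f=F[2]-base; t=env.read_tcp_pos()
    print(round(z,4),t.round(4),F.round(1),round(f,1),round(env.read_time(),2))
    if f>19 or np.hypot(F[0],F[1])>8: res='force'; break
    if pk>7 and f<pk-3.5: res='snap'; break
    pk=max(pk,f)
print(res,pk)
if res=='snap':
    env.line_to([x,y,.094],.05); env.line_to([x,y,.20],.15)
save('w8',env.snapshot('wrist')); print(env.read_time(),env.read_wrist_force())
E
```

```text
0.0851 [0.5826 0.1142 0.0852] [-1.  0.  1.] 2.3 14.58
0.0846 [0.5826 0.1142 0.0847] [-0.9 -0.1  1.4] 2.7 14.83
0.0841 [0.5826 0.1142 0.0843] [-0.5  0.4  3.3] 4.6 15.08
0.0836 [0.5827 0.1142 0.0839] [-1.3  0.2  4.8] 6.1 15.33
0.0831 [0.5826 0.1142 0.0832] [-0.4  0.3  4. ] 5.3 15.58
0.0826 [0.5826 0.1142 0.0827] [-1.1  0.9  4.8] 6.1 15.83
0.0821 [0.5826 0.1142 0.0822] [0.1 0.4 6.2] 7.5 16.08
0.0816 [0.5826 0.1142 0.0817] [-0.4 -0.1  5.9] 7.2 16.33
0.0811 [0.5826 0.1142 0.0813] [ 0.  -0.1  5.6] 6.9 16.58
0.0806 [0.5826 0.1142 0.0808] [-1.2  0.2  6.8] 8.1 16.83
0.0801 [0.5827 0.1142 0.0803] [-0.7  0.   6.2] 7.5 17.08
0.0796 [0.5826 0.1142 0.0799] [0.1 1.  6.6] 7.9 17.33
0.0791 [0.5827 0.1142 0.0794] [-0.1  0.2  7. ] 8.3 17.58
0.0786 [0.5827 0.1142 0.0789] [-1.  -0.4  7. ] 8.3 17.83
0.0781 [0.5827 0.1142 0.0785] [-1.1  0.1  6.4] 7.7 18.08
0.0776 [0.5827 0.1142 0.078 ] [-1.1  0.   7.7] 9.0 18.33
0.0771 [0.5827 0.1142 0.0776] [-0.6 -0.1  7.3] 8.6 18.58
0.0766 [0.5827 0.1142 0.0771] [-1.3 -0.5  7.7] 9.0 18.83
0.0761 [0.5827 0.1142 0.0766] [-1.4  0.2  7.6] 8.9 19.08
0.0756 [0.5827 0.1142 0.0762] [-1.3 -0.4  7.6] 8.9 19.33
0.0751 [0.5828 0.1142 0.0758] [-1.9 -0.1  9. ] 10.3 19.58
0.0746 [0.5828 0.1142 0.0754] [-1.7  0.7  9.6] 10.9 19.83
0.0741 [0.5828 0.1142 0.0749] [-1.8  0.4 10.2] 11.5 20.08
0.0736 [0.5828 0.1142 0.0744] [-1.3  0.2 10. ] 11.3 20.33
0.0731 [0.5824 0.1142 0.0728] [ 0.1 -0.3  1.1] 2.4 20.58
snap 11.468989884918587
22.0583 [-0.22186383  0.64189054 -1.57414717]
```

View pics/w8.png

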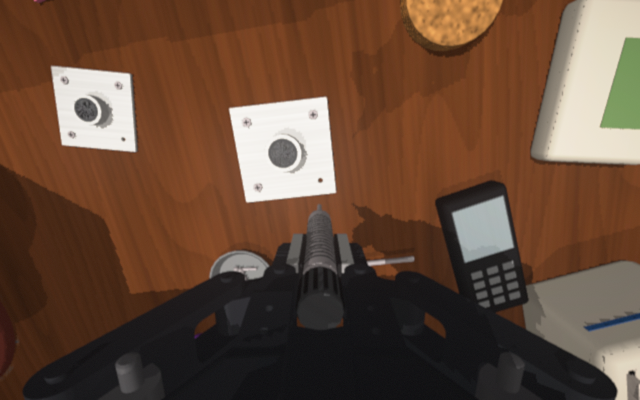

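The snap was clean: the force rose to 11.5 N and fell to 2.4 N about 11 mm after contact, and I then lifted straight off. Next I'll carry the punch back and align it over the middle hole.

```bash
python3 - <<'E'
from workcell import env
from h import *
import pickle
o=down(np.radians(-9))
env.line_to([.5825,.1142,.235],.2)
env.move_pose([.5338,-.2383,.24],o)
env.line_to([.5338,-.2383,.170],.12); env.wait(.3)
w=env.calibration('wrist');t=env.read_tcp_pos(); im=env.snapshot('wrist');save('w9',im);save('w9c',im,(270,120,370,240),5)
print(t,env.read_time(),env.read_wrist_force(),'hole',proj(w,[.5334,-.2385,.075]),'tip',proj(w,t+[.00095,.0004,-.0848]))
pickle.dump((w,t,im),open('w9.pkl','wb'))
E
```

```text
[ 0.53405852 -0.23851691  0.17064319] 24.8 [ 0.07186128  0.41393756 -1.10941164] hole [317.15107603 201.65065257] tip [318.89543329 204.35662605]
```

View pics/w9c.png

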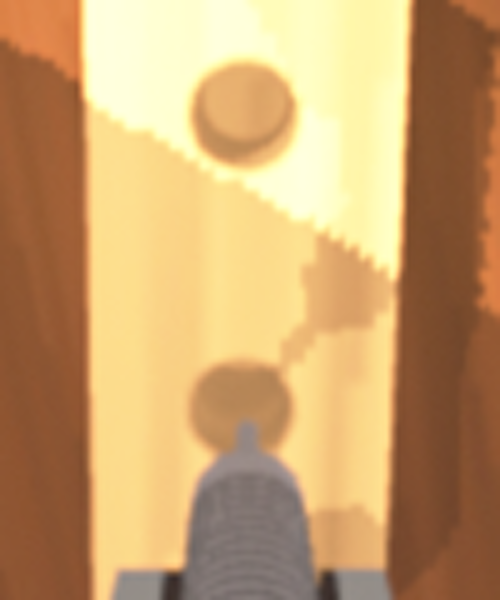

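View pics/w9.png

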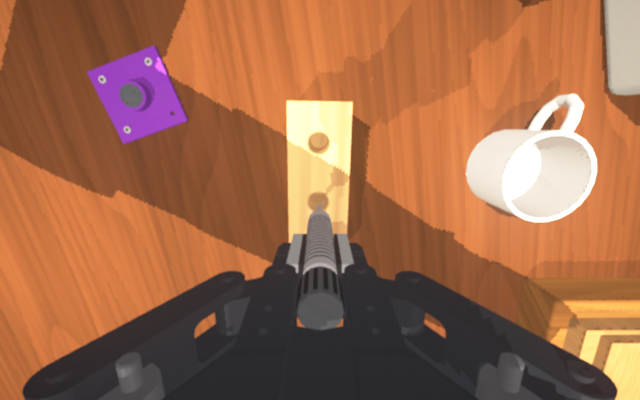

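```bash
python3 - <<'E'
from h import *
import pickle
w,t,im=pickle.load(open('w9.pkl','rb'))
H=onz(w,270+(241.5+.5)/5-.5,120+(407.5+.5)/5-.5,.075); H2=onz(w,270+(243.5+.5)/5-.5,120+(112+.5)/5-.5,.075)
print(H,H2,H2-H,np.linalg.norm(H2-H)); d=(H2-H)/np.linalg.norm(H2-H)
print('H from H2',H2-.05*np.array([.1564,.9877,0]))
for v in (424,427):
    T=onz(w,270+(245.5+.5)/5-.5,120+(v+.5)/5-.5,t[2]-.0848); print(T-t,'move',(H-T)[:2], (H-T)[:2]+t[:2])
E
```

```text
[ 0.53411897 -0.23811152  0.075     ] [ 0.54227174 -0.18851408  0.075     ] [0.00815276 0.04959743 0.        ] 0.050263037462743125
H from H2 [ 0.53445174 -0.23789908  0.075     ]
[ 0.0007839   0.00038809 -0.0848    ] move [-7.23441943e-04  1.72968899e-05] [ 0.53333508 -0.23849961]
[ 0.0007036  -0.00012361 -0.0848    ] move [-0.00064314  0.00052899] [ 0.53341537 -0.23798791]
```

```bash
python3 - <<'E'
from workcell import env
from h import *
x,y=.5334,-.2382
env.line_to([x,y,.165],.05); base=env.read_wrist_force()[2]
ok=True
for z in [.155,.145,.135,.128,.122,.116,.110,.104,.099,.096,.0945,.0935,.093]:
    env.line_to([x,y,z],.04); F=env.read_wrist_force()
    print(z,env.read_tcp_pos().round(4),F.round(1),env.read_ft_torque().round(2),round(env.read_time(),2))
    if F[2]+1.3>3 or np.hypot(*F[:2])>8: print('stop'); ok=False; break
save('w10',env.snapshot('wrist'),(240,120,400,340),3)
E
```

```text
0.155 [ 0.5332 -0.238   0.1546] [ 0.   0.2 -1.7] [-0.    0.02  0.02] 25.45
0.145 [ 0.5332 -0.238   0.1446] [ 0.6  0.3 -1.7] [ 0.01 -0.04  0.02] 25.85
0.135 [ 0.5332 -0.238   0.1346] [-0.1 -0.1 -1.6] [-0.01  0.05 -0.04] 26.25
0.128 [ 0.5332 -0.2381  0.1276] [ 0.3 -0.5 -2. ] [ 0.05 -0.01  0.01] 26.57
0.122 [ 0.5332 -0.238   0.1216] [ 0.1  0.4 -1.8] [-0.02 -0.04 -0.01] 26.88
0.116 [ 0.5332 -0.238   0.1156] [-0.5  0.  -1.2] [-0.05  0.03  0.01] 27.18
0.11 [ 0.5332 -0.238   0.1096] [-0.5  0.3 -0.6] [-0.04  0.02 -0.03] 27.48
0.104 [ 0.5332 -0.2381  0.1036] [ 0.  -0.  -0.8] [-0.03 -0.02 -0.04] 27.77
0.099 [ 0.5332 -0.2381  0.0986] [ 0.6 -1.1 -0.8] [ 0.    0.07 -0.  ] 28.05
0.096 [ 0.5333 -0.2381  0.0958] [-0.1 -0.5 -1.5] [ 0.03 -0.09 -0.01] 28.3
0.0945 [ 0.5334 -0.2382  0.0944] [ 0.3  0.2 -1.6] [ 0.03 -0.02 -0.04] 28.55
0.0935 [ 0.5334 -0.2382  0.0934] [ 0.1 -0.3 -1.8] [ 0.02 -0.07  0.06] 28.8
0.093 [ 0.5334 -0.2382  0.093 ] [-0.1 -0.9 -0.8] [ 0.01 -0.03  0.  ] 29.05
```

View pics/w10.png

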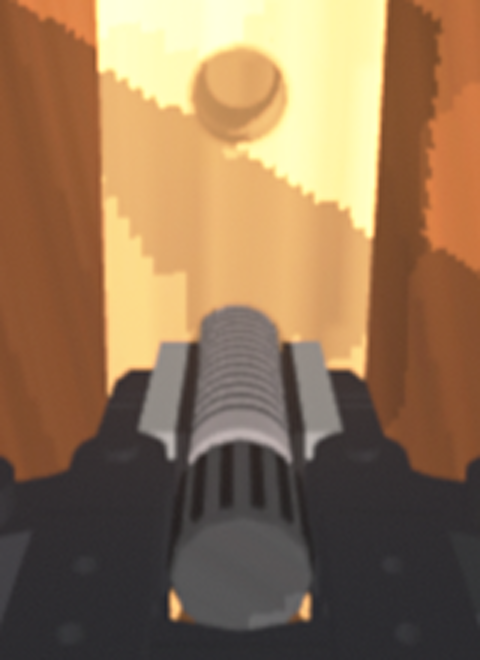

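It went in freely, with no side force. I'll lower the last millimetre, release slowly and retreat straight up.

```bash
python3 - <<'E'
from workcell import env
from h import *
x,y=.5334,-.2382
for z in (.0925,.0921,.0918):
    env.line_to([x,y,z],.03); F=env.read_wrist_force(); print(z,F.round(1))
    if F[2]+1.3>1.8: break
for o in (.2,.25,.35,.55): env.gripper_to(o)
env.wait(.3); print(env.read_wrist_force(),env.read_gripper_width())
save('w11',env.snapshot('wrist'),(240,120,400,340),3)
t=env.read_tcp_pos()
env.line_to([t[0],t[1],.21],.10)
o=down(np.radians(-9)); yaw=np.radians(-9); xt=np.array([-np.sin(yaw),np.cos(yaw),0])
p=np.array([.535,-.236,0])-xt*.055+[0,0,.25]
env.move_pose(p,o); env.wait(.4)
w=env.calibration('wrist');im=env.snapshot('wrist');save('w12',im)
m=((im[:,:,0]<110)&(im[:,:,2].astype(int)>im[:,:,0]*0.8)).astype(np.uint8); m[:,:300]=0;m[:,340:]=0;m[:120]=0;m[160:]=0
n,l,st,ce=cv2.connectedComponentsWithStats(m); print(st[1:],ce[1:],onz(w,*ce[1],.147))
sd=env.snapshot('side');sc=env.snapshot('scene'); save('s12',sd); save('c12',sc)
a=sc[:,:,::-1][200:275,195:285];b=sd[:,:,::-1][230:325,285:345]; q=np.zeros((380,640,3),np.uint8)
q[:300,:360]=cv2.resize(a,None,fx=4,fy=4); q[:380,400:640]=cv2.resize(b,None,fx=4,fy=4); cv2.imwrite('pics/crop12.png',q)
print(env.read_time())
E
```

```text
0.0925 [ 0.  -0.1 -0.8]
0.0921 [ 0.1  0.2 -0.6]
0.0918 [0.7 0.6 0.9]
[-0.74921646 -0.94624078  0.31795419] 0.5518409232524373
[[313 129  14  16 126]
 [310 133   3   3   7]
 [310 141   4   4   5]
 [316 145   1   1   1]] [[320.16666667 135.46031746]
 [310.85714286 133.71428571]
 [311.4        142.2       ]
 [316.         145.        ]] [ 0.53673296 -0.23490038  0.147     ]
33.45
```

View pics/crop12.png

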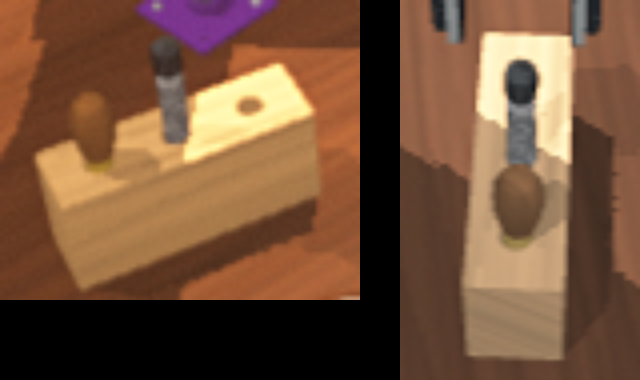

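View pics/w12.png

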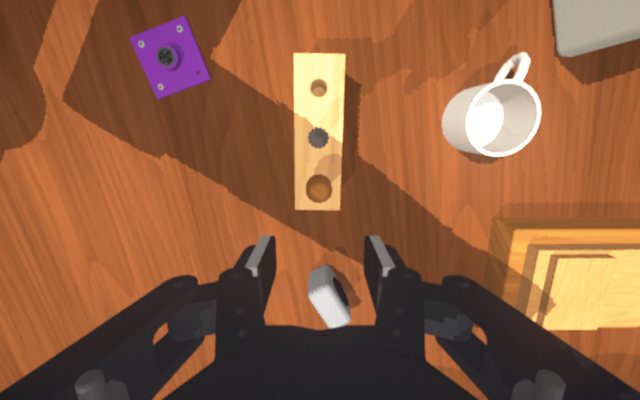

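View pics/s12.png

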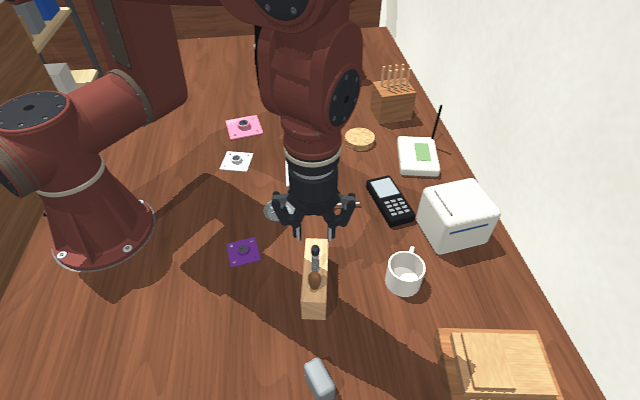

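The punch stands in the middle hole, but its cap sits about 1 px higher than before. I'll compare before and after more closely to check whether it's fully down.

```bash
python3 - <<'E'
import cv2,numpy as np
q=np.zeros((600,800,3),np.uint8)
def put(f,box,k,x,y):
    a=cv2.imread('pics/'+f)[box[1]:box[3],box[0]:box[2]]; a=cv2.resize(a,None,fx=k,fy=k,interpolation=cv2.INTER_NEAREST); q[y:y+a.shape[0],x:x+a.shape[1]]=a
put('scene0.png',(205,203,255,243),7,0,0); put('scene0.png',(205,203,255,243),7,0,0); put('c12.png',(205,203,255,243),7,400,0)
put('side0.png',(295,238,335,278),7,0,300); put('s12.png',(295,238,335,278),7,400,300)
cv2.imwrite('pics/cmp.png',q)
q=np.zeros((560,800,3),np.uint8)
put('w1.png',(285,45,355,215),3,0,0); put('w12.png',(285,45,355,215),3,400,0); cv2.imwrite('pics/cmpw.png',q)
E
```

```text
(no output)
```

View pics/cmp.png

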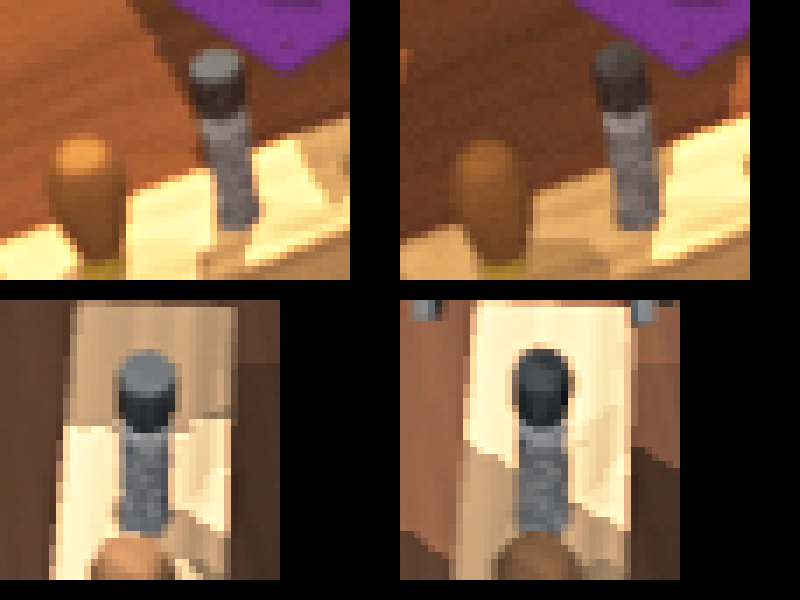

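View pics/cmpw.png

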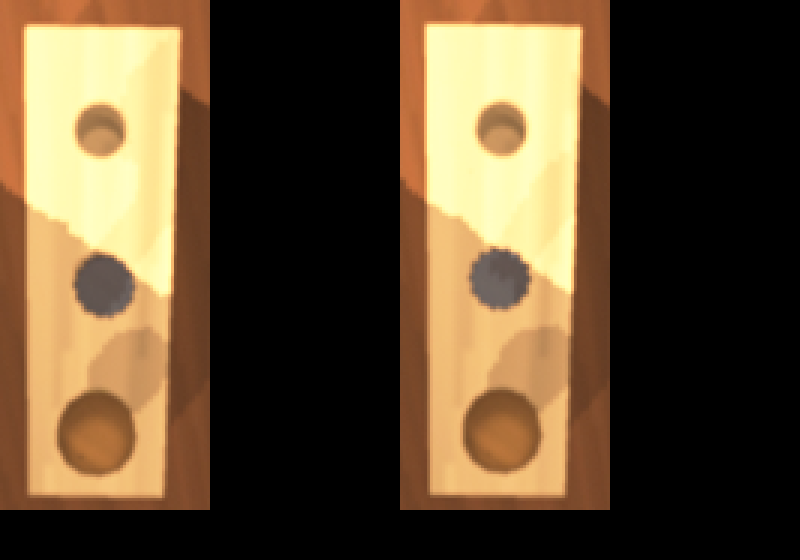

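The before and after views agree on height: cap size and barrel length match to 1 px or less. The 1–2 mm shift of the cap fits the play in the 18 mm hole. The point also met the hole's bottom at the original grasp height, so I'm handing in.

```bash
python3 - <<'E'
from workcell import env
print(env.read_wrist_force(),env.read_tcp_pos(),env.read_time()); env.finish_job()
E
```

```text
[ 0.27305056 -0.14479336  0.42166461] [ 0.52642115 -0.29007669  0.24990353] 33.45
the job is handed in; nothing more can be done
```

I took the punch from the block's middle hole and set its point through the open hole of the large white foot plate. I pressed it down in 0.5 mm steps until it snapped, lifted straight off, put it back in the middle hole and handed in at 33.5 s.

**Snap:** the push rose to 11.5 N and dropped to 2.4 N about 11 mm after first contact. It snapped once and I went no further.

**Through the hole:** the point met no resistance until it was about 4 mm below the plate's top face. Side forces stayed under 2 N during the press.

**Return:** the punch went into the block without side force. Its point touched the bottom, with about 1.5–2 N more force, at the height it was picked up from.

**Last pictures and small disagreements:**
- The punch is seated at its original height to within about 1 px.
- Its cap stands 1–2 mm from where it was, which I take as lean within the play of its hole.
- The bradawl's top also looks about 1 mm off. It is still in its hole, and I don't know what shifted it.
- I saw nothing else displaced, though the arm hid the foot plate, the dish and the screwdriver in the last side view.

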